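Pump up the pressure vessel of the wash liquid

TASK

Bring the steel wash-liquid vessel up to pressure: push its yellow vent lever round to fully shut, then press the blue plunger on the lid down, stroke after stroke, until the red indicator pin stands fully out of the lid. Only push with the fingertips: do not touch the pin itself, do not lift, tip or shove the vessel, and leave the things round it standing where they are. Finish with the plunger let up, the vent still shut and the pin still out.

Things in the scene. Friction and masses are not known exactly. Their poses are not given: they have to be found in the camera images.
- vessel: loose steel pressure vessel, 2.2 kg, foot 112 mm across, black lid 98 mm across, lid top 160 mm above the bench. Origin: centre of its underside, z up. Plunger at the lid's centre; indicator pin 34 mm toward -x, small fixed brass relief valve (174 mm high) 34 mm toward +x. Vent pipe toward -y, its mouth 96 mm from the centre. Outlet tap with a fixed blue wheel toward +y, 98 mm out: not used
- plunger_top (a point): centre of the top of the blue mushroom head of the plunger (38 mm across, top 218 mm above the bench when let up, 18 mm thick), on the vessel's axis; it moves with the plunger
- plunger (a joint): how far the plunger is pressed, m: 0 let up, 0.0175 at its lower stop. A spring returns it (4 N at the top, 9 N at the bottom; pumping takes up to 12 N). Vent shut: each full stroke (over 15.5 mm), let fully up again, raises the pin 4 mm, one of 9 to 14 mm raises it 2 mm, one under 7 mm nothing. Vent open: nothing. Once the pin is fully out the relief valve lets go: more strokes do no harm
- indicator_pin: red pin 9 mm thick in the brass gland (168 mm above the bench), 34 mm from the vessel's centre toward the vessel's -x. Origin: centre of the pin's top end. It has a green ring at its foot that comes out of the gland only when the pin is fully out. Not to be touched
- pin_rise (a joint): how far the indicator pin has risen, m: 0 down (its top 2 mm above the gland), about 0.020 fully out (22 mm above the gland). It stays where the pumping has brought it while the vent is shut and sinks back when the vent is opened half way
- vent_end (a point): point on the middle line of the yellow vent lever, 50 mm from its turning axis, 9 mm short of its round end, 172 mm above the bench. The lever's yellow part is 13 mm wide and 8 mm thick (168 to 176 mm above the bench) and reaches from 19 to 59 mm from the axis
- vent_axis (a point): point on the vertical turning axis of the vent lever, at the lever's mid height, 172 mm above the bench, 72 mm from the vessel's centre toward the vessel's -y
- vent (a joint): angle of the vent lever, rad: at 0 it points away from the vessel along the vent pipe (vessel's -y, fully open); it turns anticlockwise seen from above to its stop at 1.571, where it lies across the pipe, pointing along the vessel's +x (fully shut). It stays where it is left; about 1 N near its end moves it. Starts open, between 0 and 0.5
- beaker: clear 100 ml beaker, 55 mm across, 66 mm tall, standing under the vessel's spout; origin under its centre. Bystander
- refill_bottle: white bottle with a red cap, 62 mm across, 120 mm tall, behind the vessel; origin under its centre. Bystander
- blue_cap_bottle: white bottle with a blue cap, 48 mm across, 92 mm tall, behind the vessel; origin under its centre. Bystander
- calculator: dark pocket calculator 118 x 68 x 13 mm lying in front of the vessel; origin under its centre. Bystander
- petri_dish: closed petri dish 91 mm across, 15 mm tall, in front of the vessel; origin under its centre. Bystander
- cuvette_box: pale blue box 61 x 98 x 42 mm on the right; origin under its centre. Bystander
- lamp_carton: small cream carton 49 x 62 x 48 mm on the right; origin under its centre. Bystander
- specimen_cup: specimen cup with a yellow cap, 56 mm across, 68 mm tall, on the left; origin under its centre. Bystander

How it is judged:
By the outcome, as a careful person would: the job done as asked, in the order asked, and still so for the second after the job is handed in, with the robot touching nothing.
It also fails if it takes over 48 s, if anything falls off the work surface, if the arm or the gripper's body presses on something with over 40 N, if the wrist force passes 120 N, or if a joint passes its speed limit or range.

ROBOT

A 6-joint arm with a two-finger parallel gripper is mounted at the origin on a cart in front of the work surface, level with it; the furniture and walls round the work are solid. World frame = base frame: x ahead of the robot, y to its left, z up, the work surface at z = 0. Lengths are in mm, angles in degrees, forces in N, time in s.
With the tool pointing down it reaches from about 300 to 850 mm from the base axis. Payload 4.2 kg.
Tool frame: the origin (TCP) lies on the centre line of the jaws, within the pads' length; the fingertips stand 11 mm ahead of it and the grasp point (between the pads) lies 8 mm behind it; z points along the fingers, y is the line along which they close (so a half turn about z gives the same grasp; the last joint's range is limited). The gripper opens to 91 mm and grips with 3 to 60 N. Pads are 32 mm wide; open, the fingers measure 118 mm over their backs; the gripper's body (76 mm by 178 mm) begins 60 mm behind the grasp point.
Start: joints at [70.989, 18.312, 89.639, -0, 72.044, -1.146], TCP at [176.396, 547.29, 224.976] pointing down, gripper open.
Joint ranges: [-177.97, 177.97], [-48.28, 115.42], [12.27, 149.76], [-77.06, 257.06], [2.81, 150.46], [-146.56, 146.56]. Speed limits (degrees/s): [147.25, 147.25, 180, 180, 180, 180].

INTERFACE

Orientations are given as [roll, pitch, yaw] about the fixed x, y, z axes, in that order (R = Rz(yaw) Ry(pitch) Rx(roll)).
In Python, from workcell import env, grab_frame, camera_model, models gives the robot as it stands.
- The arm moves only by the shell command python3 -m crank 'ROWS' [FORCE]. ROWS is text: rows parted by semicolons, each of 7 numbers parted by spaces: the closure, from -1 (fully open) to 1 (shut), so that 0 is half open, then the shift along the tool's x, y, z in mm, then the turn, a rotation vector about the tool's x, y, z in degrees. A call has 1 to 10 rows; each row shifts and turns the commanded pose from where the row before left it, along the tool's axes as they then stand; what a row does not reach is not made up. A row lasts 1/8 s, in which the tool goes at most 62.5 mm and 10.7 degrees, less where a joint would pass 70% of its speed; a pose out of reach is approached as far as the arm can. A call is refused whole if a number of a shift passes 62.5 or a number of a turn 10.7, either way. A call with a gripper value outside its range is refused whole. The fingers move at their own pace and stop on an object; FORCE is the grip in N (left out, the last holds). Time passes only in rows, so rows that do not move let the fingers close. It gives the time, the measured TCP pose, the force, the opening and the grip force at its end, in the units of the state.
- env.state(): the state, without advancing time (a new reading comes with each control period).
- grab_frame(name): name is "side" or "top"; returns the picture (384x512x3 uint8, blue, green, red); there is no depth.
- camera_model(name): a dict with "K" (3x3 intrinsics, pixels), "R" (3x3) and "t" (3): a world point X has camera coordinates R X + t. Camera axes: x right, y down, z forward; pixel columns grow to the right and rows downward; lengths in mm; the calibration is good to about 2 mm. A picture is of the moment at which its call begins. camera_model takes no time and is no camera call.
- env.job_done(): hands the job in; it is judged then, once.
Trained networks look in the newest picture that a camera, given by its name, has taken for a name from the list of things; names that differ only in an ending like _2 or _b are one class to them, and where a whole thing is asked for, a point or a joint stands for the part that bears it (a point fixed in the world has none). Each returns a list of dicts, best first, with "p" (0 to 1); they miss things now and then, are a little off and sometimes report something else, mostly with a low value. They report only what shows in the picture. A call takes as long as a camera call.
- models.search_frame(name, camera): "point" ([x, y, z] in mm, in world coordinates, good to about 4 mm: the middle of the surface that is visible of it).
The state is a dict: "time_s": time; "qpos": joint angles; "qvel": joint speeds; "effort": joint torques, N m; "ee_pos": TCP position; "ee_rot": TCP orientation; "force": force on the tool from outside, world axes, zero at the start; "torque": the same for the moment, N m; "gripper_width": finger opening in mm; "gripper_force": force on a finger pad.
Only numpy, scipy, OpenCV 4.12 (cv2) and the standard library are available. Lean on these libraries where they do the work, as an engineer would, in place of code of your own. Each camera call takes 0.05 s, during which the arm holds its last target. There are 200 camera calls.

## Working session

There is one attempt and no reset: what is moved stays moved. The work goes in short steps, Python scripts to look and compute and a shell command to move; the robot and the scene stay as the last step left them, time stands still between calls to the robot, and variables do not carry over. Pictures are saved under pics/ and viewed, at most 10 in all, crops included, and the job is handed in when it is done.

```bash
ls; mkdir -p pics; python3 - <<'E'
from workcell import env, grab_frame, camera_model, models
import cv2, numpy as np
for c in("side","top"):
    im=grab_frame(c); cv2.imwrite(f"pics/{c}0.png",im)
    m=camera_model(c); print(c,np.round(m["K"],1).tolist(),np.round(m["R"],4).tolist(),np.round(m["t"],1).tolist())
    for n in("vessel","plunger_top","indicator_pin","vent_end","vent_axis"):
        print(n,[(np.round(d["point"],1).tolist(),round(d["p"],2)) for d in models.search_frame(n,c)[:2]])
s=env.state();print(s["time_s"],s["ee_pos"],s["ee_rot"],s["gripper_width"])
E
```

```text
pics
side [[443.6, 0.0, 260.2], [0.0, 443.6, 193.9], [0.0, 0.0, 1.0]] [[0.8444, -0.5356, -0.0053], [-0.2779, -0.4297, -0.8591], [0.4579, 0.727, -0.5117]] [-470.3, 292.8, 1273.6]
vessel [([511.0, -94.2, 116.9], 0.71)]
plunger_top [([525.6, -59.2, 217.9], 0.4)]
indicator_pin [([383.1, -59.3, 15.0], 0.67)]
vent_end [([573.1, -150.1, 180.6], 0.64), ([385.6, -60.2, 13.9], 0.38)]
vent_axis [([506.0, -94.6, 119.4], 0.53), ([571.7, -148.3, 174.9], 0.5)]
top [[474.4, 0.0, 255.8], [0.0, 474.4, 186.8], [0.0, 0.0, 1.0]] [[-0.1367, -0.9905, 0.0138], [-0.7814, 0.0993, -0.6161], [0.6089, -0.095, -0.7875]] [73.9, 517.5, 1368.9]
vessel [([493.2, -54.3, 138.5], 0.92)]
plunger_top []
indicator_pin []
vent_end [([568.8, -145.2, 176.0], 0.57)]
vent_axis [([568.4, -143.4, 176.4], 0.57)]
0.6 [176.39338166 547.28686945 224.98008992] [1.79994469e+02 1.08487602e-03 1.62135746e+02] 91.39849225891406
```

```bash
python3 - <<'E'
import cv2,numpy as np
a=cv2.imread("pics/side0.png");b=cv2.imread("pics/top0.png")
def proj(c,p):
    from workcell import camera_model
    m=camera_model(c);q=m["K"]@(m["R"]@np.array(p)+m["t"]);return q[:2]/q[2]
x=[]
for c,im in(("side",a),("top",b)):
    u,v=proj(c,(525,-59,170)).astype(int);print(c,u,v)
    u0=max(u-65,0);v0=max(v-75,0);cr=im[v0:v0+150,u0:u0+130];print(u0,v0,cr.shape)
    x.append(cv2.resize(cr,(390,450),interpolation=cv2.INTER_CUBIC))
cv2.imwrite("pics/crop0.png",np.hstack(x))
cv2.imwrite("pics/both.png",cv2.resize(np.hstack([a,b]),(800,300),interpolation=cv2.INTER_AREA))
E
```

```text
side 261 202
196 127 (150, 130, 3)
top 274 185
209 110 (150, 130, 3)
```

View pics/both.png

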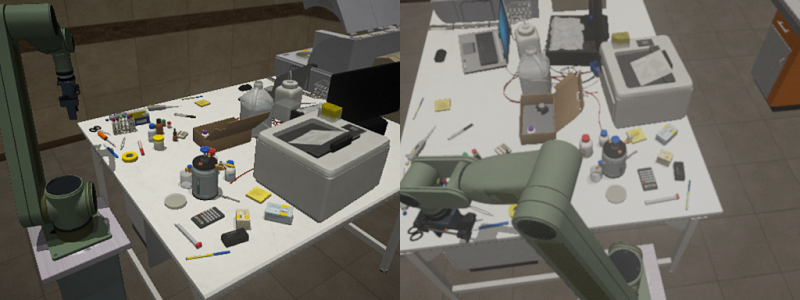

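View pics/crop0.png

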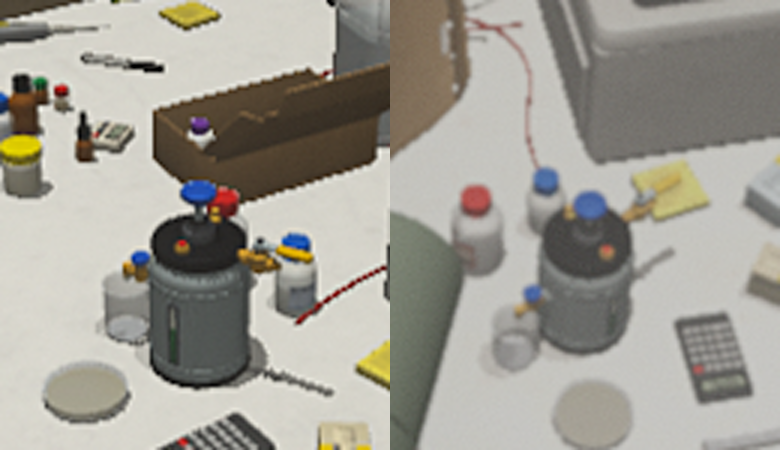

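The pictures show the vessel's plunger head at side (262,189) and top (276,178). The red pin is at side (257,209) and top (281,194). The vent lever points away from the robot, its end at side (300,213) and top (305,170). I'll fit the vessel pose from these colour blobs.

```bash
cat > h.py <<'E'
import cv2,numpy as np
from workcell import camera_model
def proj(c,p):
    m=camera_model(c);q=np.atleast_2d(p)@m["R"].T+m["t"];q=q@m["K"].T;return q[:,:2]/q[:,2:]
def blob(im,hue,box,smin=110,vmin=60):
    u0,v0,u1,v1=box;h=cv2.cvtColor(im[v0:v1,u0:u1],cv2.COLOR_BGR2HSV)
    lo,hi=hue;H=h[...,0].astype(int);H=np.where(H>170,H-180,H)
    k=((H>=lo)&(H<=hi)&(h[...,1]>smin)&(h[...,2]>vmin)).astype(np.uint8)
    n,l,s,c=cv2.connectedComponentsWithStats(k)
    if n<2:return None
    i=1+np.argmax(s[1:,4]);ys,xs=np.nonzero(l==i)
    return c[i]+[u0,v0],s[i],np.c_[xs+u0,ys+v0]
def body(p,x,y,yaw):
    c,s=np.cos(yaw),np.sin(yaw);p=np.atleast_2d(np.array(p,float))
    return np.c_[x+c*p[:,0]-s*p[:,1],y+s*p[:,0]+c*p[:,1],p[:,2]]
E
python3 - <<'E'
from h import *
from scipy.optimize import least_squares
from cv2 import imread
S=imread("pics/side0.png");T=imread("pics/top0.png")
obs={}
for c,im,hb,pb,vb in(("side",S,(250,182,274,197),(250,202,264,215),(285,203,306,218)),("top",T,(265,168,287,185),(274,186,290,200),(290,160,312,182))):
    for n,hue,b,sm in(("head",(100,130),hb,110),("pin",(-9,8),pb,130),("lever",(20,32),vb,150)):
        r=blob(im,hue,b,sm);print(c,n,None if r is None else (r[0].round(1),r[1]))
        if r is not None: obs[c,n]=r[0]
def lev(a): return np.array([38*np.sin(a),-72-38*np.cos(a),172])
P={"head":lambda a:[0,0,212],"pin":lambda a:[-34,0,170],"lever":lambda a:lev(a)}
def f(q):
    return np.concatenate([proj(c,body(P[n](q[3]),*q[:3]))[0]-o for (c,n),o in obs.items()])
r=least_squares(f,[520,-60,.5,.3]);print(r.x,np.degrees(r.x[2:]),r.fun.round(1).reshape(-1,2))
x=r.x;print("axis,end",body([[0,-72,172],[50*np.sin(x[3]),-72-50*np.cos(x[3]),172],[-34,0,170],[0,98,150]],*x[:3]).round(1))
E
```

```text
side head (array([261.8, 190.5]), array([ 6,  5, 12,  9, 74], dtype=int32))
side pin (array([256.2, 207.4]), array([5, 5, 3, 2, 5], dtype=int32))
side lever (array([293.7, 211.2]), array([ 3,  6, 12,  6, 38], dtype=int32))
top head (array([275.5, 178.2]), array([ 6,  7, 10,  8, 61], dtype=int32))
top pin (array([280.5, 192.5]), array([6, 6, 2, 2, 4], dtype=int32))
top lever None
[ 5.25997228e+02 -5.90828857e+01  4.53177211e-01  1.04930405e-01] [25.96514155  6.01206935] [[-0.2  0.1]
 [-0.3 -0.2]
 [-0.2 -0.2]
 [-0.  -0.7]
 [ 0.4 -0.1]]
axis,end [[ 557.5 -123.8  172. ]
 [ 584.  -166.2  172. ]
 [ 495.4  -74.   170. ]
 [ 483.1   29.   150. ]]
```

```bash
python3 - <<'E'
from h import *
def back(c,u,v,z):
    m=camera_model(c);d=m["R"].T@np.linalg.solve(m["K"],[u,v,1]);o=-m["R"].T@m["t"];return (o+d*(z-o[2])/d[2]).round(0)
print("printer base",back("top",279,163,0),back("top",344,150,0),"top front edge",back("top",267,128,0))
print("side printer base",back("side",326,230,0),back("side",378,302,0))
print("tap",proj("top",body([0,98,150],526,-59,.453)),proj("side",body([0,98,150],526,-59,.453)))
T=cv2.imread("pics/top0.png");h=cv2.cvtColor(T[160:184,286:314],cv2.COLOR_BGR2HSV)
x=[cv2.resize(T[155:215,240:320],(640,480),interpolation=cv2.INTER_CUBIC)]
for a in(0.,.2,.4,.6):
    d=lambda r:[r*np.sin(a),-72-r*np.cos(a),172]
    print(a,proj("top",body([d(19),d(59)],526,-59,.453)).round(1).tolist(),proj("side",body([d(19),d(59)],526,-59,.453)).round(1).tolist())
cv2.imwrite("pics/topz.png",x[0])
E
```

```text
printer base [ 765. -122.    0.] [ 801. -391.    0.] top front edge [ 961. -105.    0.]
side printer base [ 762. -104.   -0.] [ 661. -453.   -0.]
tap [[249.97280074 202.34774833]] [[235.9459661  199.20852547]]
0.0 [[297.1, 173.5], [306.5, 168.5]] [[287.3, 209.9], [299.1, 213.6]]
0.2 [[296.3, 172.8], [304.1, 166.5]] [[287.8, 209.3], [300.5, 211.7]]
0.4 [[295.4, 172.3], [301.3, 164.8]] [[288.1, 208.6], [301.2, 209.6]]
0.6 [[294.3, 171.9], [298.2, 163.6]] [[288.0, 207.9], [301.1, 207.5]]
```

View pics/topz.png

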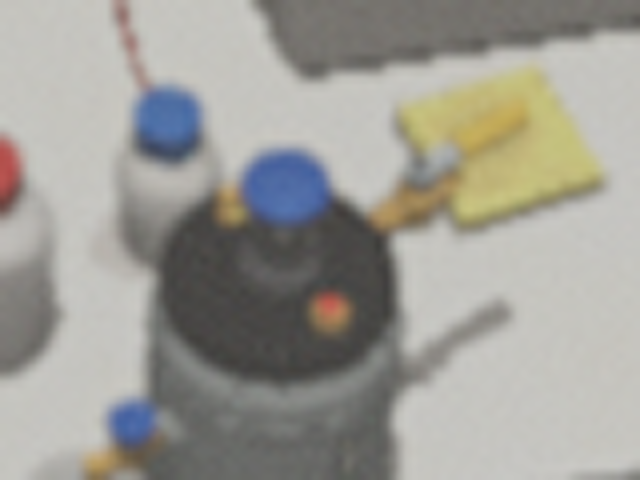

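The top view shows the lever from (297,174) to (306,169), lying nearly along the pipe (angle about 0.05), which agrees with the fit. I'll move at height to the spot beside the lever's open side.

```bash
python3 -m crank '1 -20 -20 -30 0 0 0;1 -38 -38 -30 0 0 0;1 -40 -40 -15 0 0 0;1 -40 -40 0 0 0 0;1 -40 -40 0 0 0 0;1 -40 -40 0 0 0 0;1 -40 -40 0 0 0 0;1 -40 -40 0 0 0 0;1 -40 -40 0 0 0 0;1 -40 -40 0 0 0 0' 10
python3 -m crank '1 -40 -40 0 0 0 0;1 -40 -40 0 0 0 0;1 -40 -40 0 0 0 0;1 -40 -40 0 0 0 0;1 -40 -38 0 0 0 0;1 0 0 0 0 0 10;1 0 0 0 0 0 10;1 0 0 0 0 0 10;1 0 0 0 0 0 10;1 0 0 0 0 0 6'
```

```text
time_s: 1.85
ee_pos: [420.8, 69.8, 300.3]
ee_rot: [179.9, 0.1, 162.1]
force: [0.8, 0.9, 0.5]
gripper_width: 0.3
gripper_force: 0.0
time_s: 3.1
ee_pos: [549.8, -178.3, 299.9]
ee_rot: [180.0, -0.0, 115.9]
force: [0.2, -0.7, 0.3]
gripper_width: 0.5
gripper_force: 0.0
```

```bash
python3 -m crank '1 0 0 40 0 0 0;1 0 0 50 0 0 0;1 0 0 25 0 0 0;1 0 0 10 0 0 0;1 0 0 0 0 0 0'
python3 - <<'E'
from workcell import grab_frame
import cv2
a=grab_frame("side");b=grab_frame("top")
import numpy as np
cv2.imwrite("pics/p1.png",np.hstack([cv2.resize(a[150:250,210:330],(400,333),interpolation=cv2.INTER_CUBIC),cv2.resize(b[130:230,230:350],(400,333),interpolation=cv2.INTER_CUBIC)]))
E
```

```text
time_s: 3.72
ee_pos: [550.0, -178.3, 175.0]
ee_rot: [180.0, -0.0, 116.1]
force: [0.2, 0.0, 0.6]
gripper_width: 0.6
gripper_force: 0.0
```

View pics/p1.png

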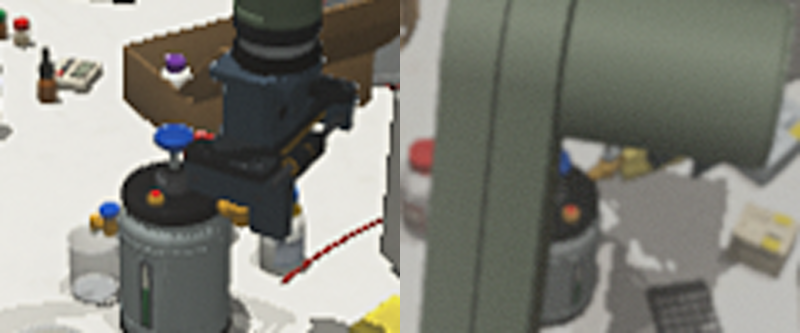

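The side view shows the closed fingers standing in front of the lever end, with the vessel untouched. Now I'll push round the arc.

```bash
python3 -m crank '1 1 6 0 0 0 0;1 1 6.5 0 0 0 0;1 -3 8 0 0 0 0;1 -3 8.5 0 0 0 0;1 0.5 8 0 0 0 0;1 1 8.3 0 0 0 0;1 4 8 0 0 0 0;1 5 8 0 0 0 0;1 0 0 0 0 0 0'
python3 -m crank '1 5 5 0 0 0 0;1 5 4 0 0 0 0;1 0 0 0 0 0 0'
```

```text
time_s: 4.95
ee_pos: [602.7, -144.5, 175.0]
ee_rot: [179.9, -0.0, 116.2]
force: [0.4, 0.0, 0.1]
gripper_width: 0.4
gripper_force: 0.0
time_s: 5.32
ee_pos: [605.8, -131.8, 175.0]
ee_rot: [180.0, -0.0, 116.2]
force: [0.0, -0.1, -0.2]
gripper_width: 0.7
gripper_force: 0.0
```

```bash
python3 - <<'E'
from workcell import grab_frame
import cv2
a=grab_frame("side");b=grab_frame("top")
import numpy as np
cv2.imwrite("pics/p2.png",np.hstack([cv2.resize(a[150:250,210:330],(400,333),interpolation=cv2.INTER_CUBIC),cv2.resize(b[130:230,230:350],(400,333),interpolation=cv2.INTER_CUBIC)]))
E
```

```text
(no output)
```

View pics/p2.png

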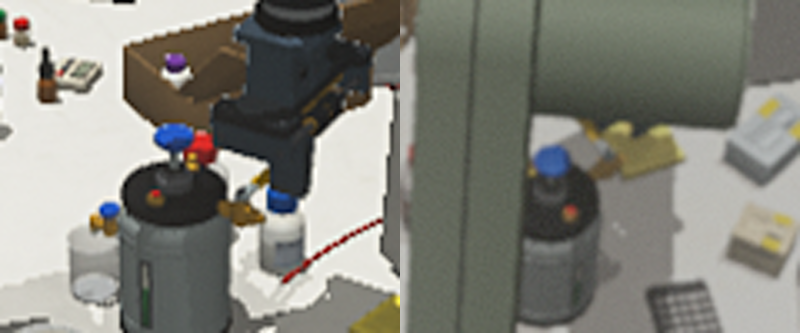

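```bash
python3 -m crank '1 2 0 0 0 0 0;1 0 0 0 0 0 0'; python3 -m crank '1 2 0 0 0 0 0;1 0 0 0 0 0 0'
```

```text
time_s: 5.68
ee_pos: [605.1, -130.7, 175.1]
ee_rot: [179.9, 0.0, 116.1]
force: [0.5, -1.2, 0.4]
gripper_width: 0.3
gripper_force: 0.5
time_s: 5.92
ee_pos: [604.1, -128.8, 175.1]
ee_rot: [180.0, 0.0, 116.1]
force: [1.2, -0.4, 0.5]
gripper_width: 0.4
gripper_force: 0.6
```

```bash
for i in 1 ; do python3 -m crank '1 1.5 0 0 0 0 0;1 0 0 0 0 0 0'; python3 -m crank '1 1 0 0 0 0 0;1 0 0 0 0 0 0'; done | grep -E "pos|force:"; python3 - <<'E'
from workcell import env
E
```

```text
ee_pos: [603.3, -127.4, 175.0]
force: [1.2, -1.0, 0.0]
gripper_force: 0.6
ee_pos: [603.0, -126.7, 175.0]
force: [2.3, -1.8, 1.1]
gripper_force: 1.1
```

```bash
python3 -m crank '1 1 0 0 0 0 0;1 0 0 0 0 0 0'| grep -E "pos|force:";python3 -m crank '1 1 0 0 0 0 0;1 0 0 0 0 0 0'| grep -E "pos|force:"
```

```text
ee_pos: [602.9, -126.5, 175.1]
force: [3.7, -4.2, 0.0]
gripper_force: 2.4
ee_pos: [602.8, -126.3, 175.2]
force: [4.0, -5.3, -1.6]
gripper_force: 3.4
```

```bash
python3 -m crank '1 -8 0 0 0 0 0;1 -10 0 0 0 0 0;1 0 0 -35 0 0 0;1 0 0 -40 0 0 0;1 0 0 -20 0 0 0;1 0 0 0 0 0 0'
python3 - <<'E'
from workcell import grab_frame
from h import *
a=grab_frame("side");b=grab_frame("top")
q=(526,-59,.453)
for n,hue,bx,sm in(("head",(100,130),(250,182,274,197),110),("pin",(-9,8),(250,202,264,215),130)):
    print(n,blob(a,hue,bx,sm)[0])
d=lambda r,t:[r*np.sin(t),-72-r*np.cos(t),172]
for t in(1.3,1.45,1.571): print(t,proj("side",body([d(19,t),d(59,t)],*q)).round(1).tolist())
cv2.imwrite("pics/p3.png",np.hstack([cv2.resize(a[180:230,250:310],(480,400),interpolation=cv2.INTER_CUBIC),cv2.resize(b[150:200,260:300],(320,400),interpolation=cv2.INTER_CUBIC)]))
E
```

```text
time_s: 7.68
ee_pos: [610.4, -141.3, 271.4]
ee_rot: [179.9, 0.1, 116.1]
force: [-0.2, 0.3, 0.4]
gripper_width: 0.6
gripper_force: 0.0
head [261.86842105 190.67105263]
pin [256.2 207.4]
1.3 [[286.2, 205.8], [295.2, 201.1]]
1.45 [[285.5, 205.5], [293.0, 200.1]]
1.571 [[284.9, 205.3], [291.0, 199.5]]
```

View pics/p3.png

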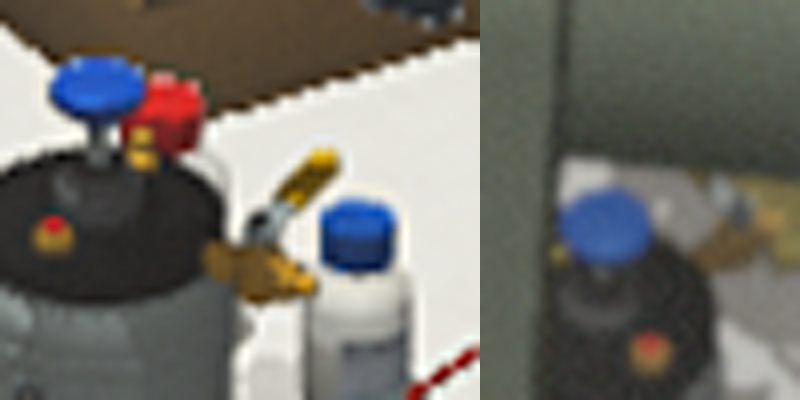

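The lever runs from (285,205) to (291,199) in the side view, exactly the predicted shut line, and the vessel hasn't moved. Next, to the plunger.

```bash
python3 -m crank '1 28 -10 0 0 0 0;1 40 -15 0 0 0 0;1 43 -15 0 0 0 0;1 0 0 20 0 0 0;1 0 0 11 0 0 0;1 0 0 0 0 0 0'
python3 -m crank '1 0 0 6 0 0 0;1 0 0 7 0 0 0;1 0 0 6 0 0 0;1 0 0 6 0 0 0;1 0 0 3 0 0 0;1 0 0 0 0 0 0'
```

```text
time_s: 8.52
ee_pos: [524.4, -59.1, 237.2]
ee_rot: [-179.8, -0.1, 116.1]
force: [0.2, -0.3, -0.4]
gripper_width: 0.5
gripper_force: 0.0
time_s: 9.28
ee_pos: [525.7, -59.3, 212.7]
ee_rot: [179.9, 0.1, 116.1]
force: [-1.7, -0.2, 11.0]
gripper_width: 0.7
gripper_force: 5.0
```

```bash
python3 -m crank '1 0 0 1 0 0 0;1 0 0 0 0 0 0' | grep -E "pos|force:"; python3 -m crank '1 0 0 1 0 0 0;1 0 0 0 0 0 0'| grep -E "pos|force:"
```

```text
ee_pos: [525.8, -59.3, 212.0]
force: [-2.9, -0.4, 10.5]
gripper_force: 5.4
ee_pos: [525.8, -59.3, 211.6]
force: [-3.8, -0.5, 13.6]
gripper_force: 6.8
```

```bash
python3 -m crank '1 0 0 -12 0 0 0;1 0 0 -11 0 0 0;1 0 0 0 0 0 0;1 0 0 0 0 0 0;1 0 0 8 0 0 0;1 0 0 8 0 0 0;1 0 0 7 0 0 0;1 0 0 0 0 0 0;1 0 0 0 0 0 0'| grep -E "pos|force:"
python3 -m crank '1 0 0 -12 0 0 0;1 0 0 -11 0 0 0;1 0 0 0 0 0 0;1 0 0 0 0 0 0'| grep -E "pos|force:"
python3 - <<'E'
from workcell import grab_frame
import cv2
cv2.imwrite("pics/p4.png",cv2.resize(grab_frame("side")[180:230,240:310],(700,500),interpolation=cv2.INTER_CUBIC))
E
```

```text
ee_pos: [525.3, -59.0, 211.6]
force: [-4.5, -0.1, 18.1]
gripper_force: 9.1
ee_pos: [524.5, -58.9, 230.8]
force: [-0.2, 0.6, 0.0]
gripper_force: 0.0
```

View pics/p4.png

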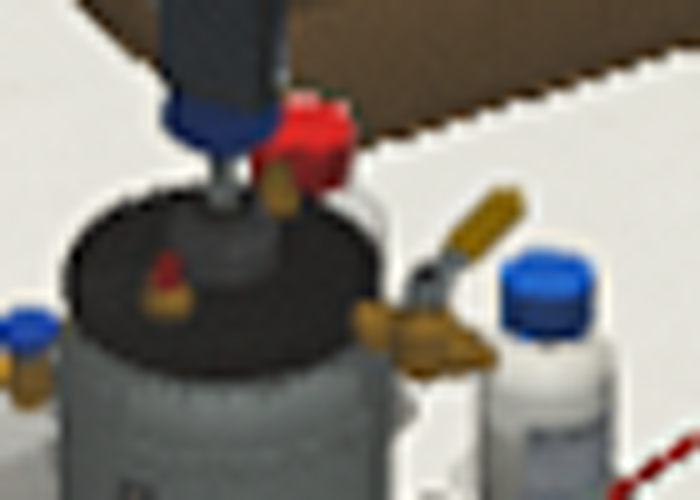

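The pin has risen after two strokes (red at crop (167,268)), so pumping works. The lever is still shut. Four more strokes, lifting a little higher.

```bash
for k in 1; do
python3 -m crank '1 0 0 -2 0 0 0;1 0 0 9 0 0 0;1 0 0 8 0 0 0;1 0 0 7.5 0 0 0;1 0 0 0 0 0 0;1 0 0 0 0 0 0;1 0 0 -12 0 0 0;1 0 0 -12 0 0 0;1 0 0 0 0 0 0;1 0 0 0 0 0 0'
python3 -m crank '1 0 0 9 0 0 0;1 0 0 8 0 0 0;1 0 0 7 0 0 0;1 0 0 0 0 0 0;1 0 0 0 0 0 0;1 0 0 -12 0 0 0;1 0 0 -12 0 0 0;1 0 0 0 0 0 0;1 0 0 0 0 0 0'
python3 -m crank '1 0 0 9 0 0 0;1 0 0 8 0 0 0;1 0 0 7 0 0 0;1 0 0 0 0 0 0;1 0 0 0 0 0 0'
python3 -m crank '1 0 0 -12 0 0 0;1 0 0 -12 0 0 0;1 0 0 0 0 0 0;1 0 0 0 0 0 0;1 0 0 9 0 0 0;1 0 0 8 0 0 0;1 0 0 7 0 0 0;1 0 0 0 0 0 0;1 0 0 0 0 0 0'
python3 -m crank '1 0 0 -12 0 0 0;1 0 0 -12 0 0 0;1 0 0 0 0 0 0;1 0 0 -30 0 0 0;1 0 0 -30 0 0 0;1 0 0 0 0 0 0'; done | grep -E "time|pos|force:"
python3 - <<'E'
from workcell import grab_frame
import cv2
cv2.imwrite("pics/p5.png",cv2.resize(grab_frame("side")[180:230,240:310],(700,500),interpolation=cv2.INTER_CUBIC))
E
```

```text
time_s: 12.7
ee_pos: [524.5, -58.9, 232.4]
force: [-0.5, -0.1, -0.2]
gripper_force: 0.0
time_s: 13.82
ee_pos: [524.5, -58.9, 232.3]
force: [-0.2, -0.7, 0.3]
gripper_force: 0.0
time_s: 14.45
ee_pos: [525.3, -59.0, 211.6]
force: [-3.3, 0.1, 15.0]
gripper_force: 8.1
time_s: 15.58
ee_pos: [525.3, -59.0, 211.6]
force: [-3.9, 0.7, 16.2]
gripper_force: 8.3
time_s: 16.32
ee_pos: [525.8, -59.1, 294.2]
force: [-0.2, -0.1, 0.3]
gripper_force: 0.0
```

View pics/p5.png

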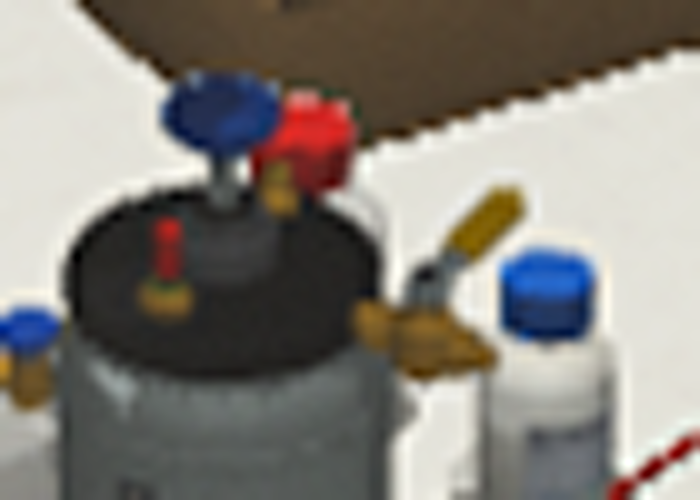

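```bash
python3 - <<'E'
from workcell import grab_frame
from h import *
for r in(0,4,8,12,16,20,24): print(r,proj("side",body([-34,0,170+r],526,-59,.453)).round(1), end=" ")
a=grab_frame("side");print()
for v in range(198,213): print(v,a[v,255:260].tolist())
b=grab_frame("top");cv2.imwrite("pics/p6.png",np.hstack([cv2.resize(a[195:220,245:270],(400,400),interpolation=cv2.INTER_NEAREST),cv2.resize(b[175:200,268:293],(400,400),interpolation=cv2.INTER_NEAREST)]))
E
```

```text
0 [[255.9 207.2]] 4 [[255.9 206.1]] 8 [[255.9 205. ]] 12 [[255.8 203.9]] 16 [[255.8 202.8]] 20 [[255.8 201.7]] 24 [[255.8 200.6]] 
198 [[180, 188, 191], [177, 185, 187], [156, 165, 168], [148, 155, 159], [113, 119, 120]]
199 [[67, 71, 72], [58, 61, 61], [15, 15, 15], [24, 25, 24], [27, 28, 30]]
200 [[27, 27, 26], [31, 32, 27], [37, 39, 34], [44, 45, 42], [36, 35, 37]]
201 [[38, 40, 40], [36, 38, 68], [43, 44, 86], [57, 58, 49], [43, 46, 42]]
202 [[38, 40, 83], [33, 35, 159], [34, 39, 166], [52, 56, 60], [55, 56, 52]]
203 [[33, 36, 87], [31, 36, 154], [38, 40, 150], [52, 55, 73], [55, 56, 51]]
204 [[35, 39, 73], [29, 35, 118], [38, 40, 105], [55, 55, 72], [63, 64, 58]]
205 [[37, 38, 75], [32, 36, 122], [35, 37, 103], [48, 49, 62], [62, 62, 57]]
206 [[35, 36, 75], [32, 34, 121], [33, 35, 105], [45, 45, 61], [55, 55, 51]]
207 [[38, 52, 73], [34, 37, 105], [35, 38, 93], [44, 45, 49], [54, 54, 51]]
208 [[40, 72, 68], [39, 60, 56], [40, 66, 65], [41, 69, 73], [42, 46, 47]]
209 [[43, 91, 110], [42, 95, 108], [43, 98, 114], [41, 89, 109], [38, 51, 61]]
210 [[41, 85, 114], [42, 93, 124], [41, 94, 127], [40, 83, 109], [39, 52, 60]]
211 [[38, 60, 72], [40, 65, 82], [40, 66, 84], [37, 58, 72], [37, 39, 40]]
212 [[37, 40, 43], [38, 44, 48], [37, 43, 47], [38, 43, 45], [35, 34, 34]]
```

View pics/p6.png

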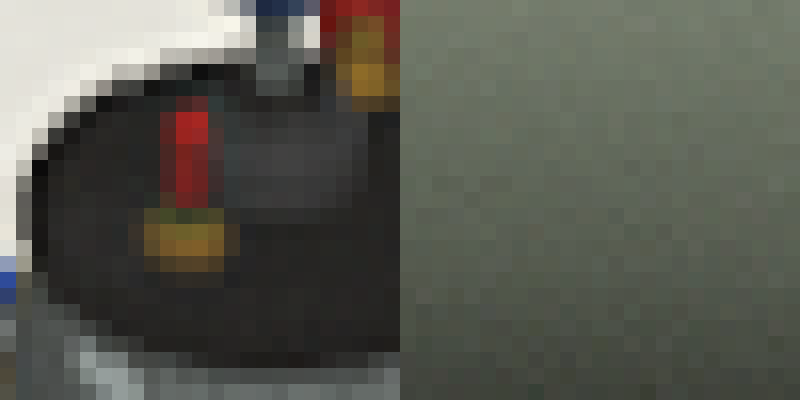

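Slight green shows at the pin's foot (row 208), and the rise measures about 18 mm, so it could still be one stroke short. I'll add two or three strokes, which do no harm, and compare.

```bash

(python3 -m crank '1 0 0 30 0 0 0;1 0 0 28 0 0 0;1 0 0 0 0 0 0;1 0 0 0 0 0 0'
python3 -m crank '1 0 0 9 0 0 0;1 0 0 8 0 0 0;1 0 0 9 0 0 0;1 0 0 0 0 0 0;1 0 0 0 0 0 0')| grep -E "time|pos|force:"
(python3 -m crank '1 0 0 -12 0 0 0;1 0 0 -14 0 0 0;1 0 0 0 0 0 0;1 0 0 0 0 0 0;1 0 0 9 0 0 0;1 0 0 8 0 0 0;1 0 0 9 0 0 0;1 0 0 0 0 0 0;1 0 0 0 0 0 0'
python3 -m crank '1 0 0 -12 0 0 0;1 0 0 -14 0 0 0;1 0 0 0 0 0 0;1 0 0 -30 0 0 0;1 0 0 -30 0 0 0;1 0 0 0 0 0 0')| grep -E "time|pos|force:"
python3 - <<'E'
from workcell import grab_frame
a=grab_frame("side")
for v in range(199,211): print(v,a[v,255:260].tolist())
E
```

```text
time_s: 16.98
ee_pos: [525.2, -59.0, 235.5]
force: [0.2, -0.4, 0.3]
gripper_force: 0.0
time_s: 17.6
ee_pos: [526.2, -59.1, 211.9]
force: [-1.4, 0.4, 12.3]
gripper_force: 5.7
time_s: 18.73
ee_pos: [525.3, -59.0, 211.6]
force: [-5.0, 0.2, 16.2]
gripper_force: 8.2
time_s: 19.48
ee_pos: [525.8, -59.1, 296.2]
force: [0.0, 0.4, -0.7]
gripper_force: 0.0
199 [[66, 69, 70], [60, 61, 63], [15, 16, 17], [23, 22, 24], [26, 27, 27]]
200 [[27, 29, 29], [29, 31, 27], [34, 36, 33], [45, 45, 44], [32, 36, 35]]
201 [[38, 39, 41], [36, 38, 57], [44, 45, 53], [57, 59, 52], [43, 45, 44]]
202 [[36, 40, 84], [33, 36, 154], [37, 42, 155], [56, 57, 63], [55, 56, 52]]
203 [[35, 38, 86], [29, 35, 150], [35, 40, 152], [51, 52, 72], [57, 57, 52]]
204 [[35, 38, 70], [32, 36, 113], [39, 41, 106], [53, 54, 72], [65, 64, 60]]
205 [[34, 38, 71], [30, 33, 114], [36, 39, 105], [47, 49, 63], [61, 61, 56]]
206 [[34, 35, 72], [33, 34, 118], [33, 36, 105], [46, 47, 63], [53, 54, 51]]
207 [[37, 51, 69], [34, 36, 105], [35, 39, 93], [45, 46, 51], [52, 52, 48]]
208 [[41, 73, 70], [40, 60, 57], [37, 64, 63], [39, 68, 71], [45, 46, 48]]
209 [[42, 91, 110], [41, 95, 107], [42, 102, 120], [41, 98, 124], [37, 50, 60]]
210 [[41, 86, 114], [41, 92, 123], [43, 99, 131], [42, 91, 120], [37, 50, 57]]
```

```bash
python3 -m crank '1 0 0 0 0 0 0;1 0 0 0 0 0 0;1 0 0 0 0 0 0;1 0 0 0 0 0 0;1 0 0 0 0 0 0;1 0 0 0 0 0 0;1 0 0 0 0 0 0;1 0 0 0 0 0 0'|head -2
python3 - <<'E'
from workcell import grab_frame,env
from h import *
a=grab_frame("side");o=cv2.imread("pics/side0.png")
print(a[200:205,256].tolist())
for n,hue,bx,sm in(("head",(100,130),(250,182,274,197),110),("lever",(18,32),(283,196,300,210),110)): print(n,blob(a,hue,bx,sm)[0])
s=cv2.absdiff(a,o).max(2);s[:,:]=np.where(s>60,255,0);s=cv2.medianBlur(s,3)
n,l,st,c=cv2.connectedComponentsWithStats(s);print([(x[:5].tolist()) for x in st[1:] if x[4]>8])
cv2.imwrite("pics/p7.png",a[150:300,180:380].repeat(3,0).repeat(3,1))
E
```

```text
time_s: 20.52
ee_pos: [525.0, -59.0, 295.5]
[[32, 32, 30], [36, 39, 56], [30, 36, 155], [32, 36, 152], [33, 37, 112]]
head [261.890625 191.125   ]
lever [288.18518519 201.77777778]
[[78, 2, 11, 7, 37], [65, 11, 6, 17, 77], [157, 25, 43, 13, 247], [95, 27, 4, 4, 11], [110, 26, 4, 5, 14], [202, 31, 14, 13, 92], [78, 37, 5, 9, 28], [265, 104, 5, 5, 12], [234, 111, 54, 50, 1551], [33, 143, 9, 19, 90], [99, 155, 11, 17, 113], [259, 166, 6, 3, 14], [39, 171, 5, 8, 24], [40, 180, 4, 6, 13], [120, 184, 28, 37, 385], [257, 187, 10, 6, 48], [284, 199, 17, 16, 98], [47, 215, 5, 4, 13], [49, 221, 4, 10, 25], [279, 230, 33, 29, 469], [113, 236, 21, 26, 189], [105, 244, 4, 9, 28], [170, 249, 126, 42, 1824], [125, 266, 19, 11, 139], [33, 273, 40, 49, 998], [123, 277, 18, 25, 220], [85, 311, 8, 3, 17]]
```

View pics/p7.png

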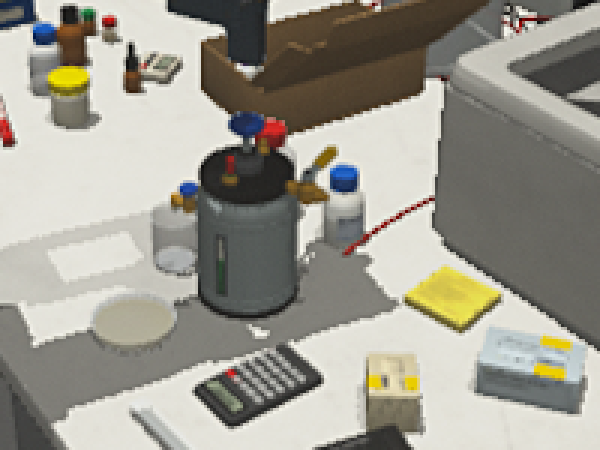

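The pin is out and steady, the lever is shut, the plunger is up and free, and the bystanders stand where they were; the only differences are shadows.

```bash
python3 -c "
from workcell import env
print(env.job_done())"
```

```text
the job is handed in; nothing more can be done
None
```

I pushed the vent lever fully shut and gave the plunger eight strokes; the pin stopped rising by the sixth, its rise measured about 18 mm in the side picture with a faint green at its foot, and I handed the job in at about 20.6 s with the plunger up; no verdict came back.

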